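Reset the tripped breaker under the supply box's guard

TASK

One of the three breakers in the supply box on the worktop has tripped: its handle stands midway and its flag shows red. Lift the clear guard by its orange tab, push that handle firmly all the way down to off until it resets and the flag turns green, then all the way up to on - push it with closed fingertips and never squeeze or force it, 40 N would snap it off. Leave the other two breakers on, shut the guard again until its catch has snapped fully home, and leave the mug, tin and teaspoon where they are.

Things in the scene. Friction and masses are not known exactly. Their poses are not given: they have to be found in the camera images.
- supply_box: Grey desk-console supply box fixed to the worktop, 154 (x) x 172 (y) x 102 mm, conduit at its back. Origin: on the worktop under its middle; x points to its back, y to its left as the robot sees it. Its face rises to the back at 30 deg (0.524 rad). Lengths below use the face's own directions: u up the slope, w straight out of the face, y as the box's.
- face_mid (a point): Zero of u, y, w: middle of the breaker row on the face, at x 1, y 0, z 67 mm of the box. A point (u, y, w) in mm lies at x = 1 + 0.866 u - 0.5 w, y, z = 67 + 0.5 u + 0.866 w of the box. The face runs from u -82 to +70, y +-86 mm. Its axes are the box's.
- guard (a joint): Clear guard hood, hinged along its upper edge (rad): 0 shut, upright 2.09, fully back 2.6. Shut it covers u -50 to +48, y +-63 mm, flat top at w 29 mm. Its stiff hinge holds it wherever it is left. A sprung catch at the front edge engages in the last 0.08 rad: about 7 N at the front edge to press it shut or pull it open; resting unlatched on the catch it reads 0.06 or more.
- guard_hinge (a point): Middle of the guard's hinge axis, fixed on the box at u +50, y 0, w +5 mm; the axis is the box's y.
- guard_tab (a point): Middle of the orange pull tab on the guard's front edge: 24 mm long outwards (away from the hinge; the outer 20 are free), 20 wide (y), 10 thick. Guard shut: u -60.5, y 0, w 17 mm. It turns with the guard, 111 mm from the hinge axis. Pinched along y it can swivel between the fingers as the guard turns.
- breaker_t: Double-pole circuit breaker, white front 35 mm wide with a dark handle. The one that has tripped. Origin as supply_box's, moved sideways to its own slot (y of supply_box -36, 0 or +36 mm; which slot changes); same yaw as supply_box.
- breaker_t_tip (a point): Middle of the outer end of that breaker's handle, 24.5 mm from the handle's pivot.
- breaker_t_handle (a joint): Its handle (rad): 0 off, 1.1 on, leaning 0.55 rad down (off) or up (on) the slope from the face's normal; hard stops there. Clicks rest at 0, 0.53, 1.1; starts near 0.53. Pivot at u 0, w -3 mm. Paddle 21 mm wide (y), 8 thick, ends 24.5 mm from the pivot; the front round it stands at w 4 mm. Pushed near its end it takes 4 to 10 N. Cannot pass 0.71 until reset by pushing it to 0.
- breaker_t_latch (a joint): Reset latch and flag of the tripped breaker (m), inside it: 0 = tripped, red flag in the small window below the handle; the handle's last travel to off pushes it to about 0.009, where it stays: green flag, reset.
- breaker_a: Double-pole circuit breaker, white front 35 mm wide with a dark handle. Healthy, on, green flag. Origin as supply_box's, moved sideways to its own slot (y of supply_box -36, 0 or +36 mm; which slot changes); same yaw as supply_box.
- breaker_a_handle (a joint): Handle of healthy breaker a (rad), same shape and travel as the tripped one's; starts and must stay at 1.1, on.
- breaker_b: Double-pole circuit breaker, white front 35 mm wide with a dark handle. Healthy, on, green flag. Origin as supply_box's, moved sideways to its own slot (y of supply_box -36, 0 or +36 mm; which slot changes); same yaw as supply_box.
- breaker_b_handle (a joint): Handle of healthy breaker b (rad), same shape and travel as the tripped one's; starts and must stay at 1.1, on.
- mug: White mug, 88 mm across, 95 mm tall, standing to the right of the box. Origin: centre of its underside. Bystander.
- tin: Flat fish tin, 63 x 105 x 26 mm, to the left of the box. Origin: centre of its underside. Bystander.
- teaspoon: Steel teaspoon, 130 x 27 x 11 mm, lying in front of the box. Origin: centre of its underside. Bystander.

How it is judged:
By the outcome, as a careful person would: the job done as asked, in the order asked, and still so for the second after the job is handed in, with the robot touching nothing.
It also fails if it takes over 72 s, if anything falls off the work surface, if the arm or the gripper's body presses on something with over 40 N, if the wrist force passes 120 N, or if a joint passes its speed limit or range.

ROBOT

A 6-joint arm with a two-finger parallel gripper is mounted at the origin on a cart in front of the work surface, level with it; the furniture and walls round the work are solid. World frame = base frame: x ahead of the robot, y to its left, z up, the work surface at z = 0. Lengths are in m, angles in rad, forces in N, time in s.
With the tool pointing down it reaches from about 0.375 to 0.9 m from the base axis. Payload 3.1 kg.
Tool frame: the origin (TCP) lies on the centre line of the jaws, within the pads' length; the fingertips stand robot.tip_reach ahead of it and the grasp point (between the pads) lies 8 mm behind it (robot.tip_reach is the distance from the TCP to the fingertips, in m); z points along the fingers, y is the line along which they close (so a half turn about z gives the same grasp; the last joint's range is limited). The gripper opens to 87 mm and grips with 3 to 60 N. Pads are 19 mm wide; open, the fingers measure 117 mm over their backs; the gripper's body (75 mm by 190 mm) begins 51 mm behind the grasp point.
Start: joints at [-1.317, 0.527, 1.433, -0, 1.181, -0.178], TCP at [0.262, -0.567, 0.234] pointing down, gripper open.
Joint ranges: [-3.08, 3.08], [-0.75, 2.2], [0.22, 2.44], [-1.43, 4.57], [0, 2.65], [-2.85, 2.85]. Speed limits (rad/s): [2.79, 2.79, 3.14, 3.14, 3.14, 3.14].

INTERFACE

Orientations are given as a unit quaternion [x, y, z, w].
In Python, from rig import robot gives the robot as it stands.
- The arm moves only by the tool jog_arm, never from a script. Its argument "motion" is one flat list of numbers, 7 for each row, row after row: the shift along the tool's x, y, z scaled (see below), then the turn, a rotation vector about the tool's x, y, z scaled (see below), then the gripper's target within -1 to 1 (shut at 1, half-way at 0, fully open at -1). In form: [x, y, z, rx, ry, rz, hand, x, y, z, rx, ry, rz, hand, ...]. A call has 1 to 12 rows; each row shifts and turns the commanded pose from where the row before left it, along the tool's axes as they then stand; what a row does not reach is not made up. The controller multiplies each number of a shift by 4 cm and each number of a turn by 4 degrees. A row lasts 1/8 s, in which the tool goes at most 62.5 mm and 10.7 degrees, less where a joint would pass 70% of its speed; a pose out of reach is approached as far as the arm can. A call with a number of a shift or a turn outside -1 to 1 is refused whole. A call with a gripper value outside its range is refused whole. The fingers move at their own pace and stop on an object; "grip_force" is the grip in N (left out, the last holds). Time passes only in rows, so rows that do not move let the fingers close. It gives the time, the measured TCP pose, the force, the opening and the grip force at its end, in the units of the state.
- robot.get_obs(): the state, without advancing time (a new reading comes with each control period).
- robot.camera(name): name is "scene" or "top" or "wrist"; returns the picture (420x560x3 uint8, blue, green, red); there is no depth.
- robot.calibration(name): a dict with "fx", "fy", "cx", "cy" (pixels), "dist_coeffs" ([k1, k2, p1, p2, k3] as OpenCV has them; the pictures are not rectified), "R" (3x3) and "t" (3): a world point X has camera coordinates R X + t; the wrist camera has in their place "T_tool_cam" (4x4, takes a point from camera to tool coordinates, whose origin is the TCP and whose axes are the flange's). Camera axes: x right, y down, z forward; pixel columns grow to the right and rows downward; lengths in m; the calibration is good to about 2 mm. A picture is of the moment at which its call begins: read the wrist's pose just before it. calibration takes no time and is no camera call.
- robot.hand_in(): hands the job in; it is judged then, once.
The state is a dict: "time": time; "q": joint angles; "joint_velocities": joint speeds; "joint_torque": joint torques, N m; "position": TCP position; "tool_rot": TCP orientation; "ft_force": force on the tool from outside, world axes, zero at the start; "moment": the same for the moment, N m; "grip_width": finger opening in m; "grip_force": force on a finger pad.
Only numpy, scipy, OpenCV 4.12 (cv2) and the standard library are available. Lean on these libraries where they do the work, as an engineer would, in place of code of your own. Each camera call takes 0.05 s, during which the arm holds its last target. There are 200 camera calls.

## Working session

There is one attempt and no reset: what is moved stays moved. The work goes in short steps, Python scripts to look and compute and a tool call to move; the robot and the scene stay as the last step left them, time stands still between calls to the robot, and variables do not carry over. Pictures are saved under pics/ and viewed, at most 10 in all, crops included, and the job is handed in when it is done.

Besides the shell and the picture viewer there is one more tool, called after "Emit:" in YAML: its name, and indented under it one key for each argument. jog_arm: Moves the arm, as the interface text tells. Shifts and turns lie within -1 to 1; 1 stands for 4 cm of shift or 4 degrees of turn. Its arguments: {"type":"object","properties":{"motion":{"type":"array","items":{"type":"number"}},"grip_force":{"type":"number"}},"required":["motion"]}

```bash
mkdir -p pics
python3 - <<'E'
from rig import robot
import cv2, numpy as np
o=robot.get_obs(); print(o); print(robot.tip_reach)
a=robot.camera("scene"); b=robot.camera("top")
cv2.imwrite("pics/s0.png",a); cv2.imwrite("pics/t0.png",b)
for n in("scene","top","wrist"):print(n,robot.calibration(n))
E
```

```text
{'time': 0.0, 'q': array([-1.31649028e+00,  5.28495705e-01,  1.43392162e+00, -4.75192273e-05,
        1.18139047e+00, -1.78520595e-01]), 'joint_velocities': array([-1.46702997e-03,  4.50165775e-04,  8.24962001e-05, -1.19598692e-03,
       -2.23743450e-04,  1.07579567e-03]), 'joint_torque': array([-4.24797909e-04, -4.40045536e+01, -1.76592708e+01,  6.33500121e-02,
        5.81643835e-02, -1.56024844e-04]), 'position': array([ 0.26196744, -0.56665279,  0.23254732]), 'tool_rot': array([ 9.76671349e-01,  2.14736697e-01, -6.39138383e-05, -1.10594169e-03]), 'ft_force': array([-0.60958672, -0.4945771 , -0.47895468]), 'moment': array([-0.0382853 ,  0.01120152, -0.04273867]), 'grip_force': 0.0, 'grip_width': 0.08721485554064227}
0.011
scene {'fx': 530.3211047723968, 'fy': 530.3211047723968, 'cx': 279.8003472651038, 'cy': 215.4759116653806, 'dist_coeffs': array([-0.00840936,  0.        ,  0.        ,  0.        ,  0.        ]), 'R': array([[-0.76973739, -0.63824768,  0.01201042],
       [-0.50505583,  0.59738346, -0.62293788],
       [ 0.39041383, -0.48556451, -0.7821791 ]]), 't': array([0.356
[... 272 characters left out ...]
    [-0.99773122,  0.00755579, -0.0668979 ],
       [ 0.06708714,  0.02843705, -0.99734179]]), 't': array([-0.01946979,  0.50946069,  0.90481839])}
wrist {'fx': 363.8606561359121, 'fy': 363.8606561359121, 'cx': 278.41908205122405, 'cy': 213.6791344686227, 'dist_coeffs': array([-0.03460359,  0.        ,  0.        ,  0.        ,  0.        ]), 'T_tool_cam': array([[-6.40261509e-04, -9.68274064e-01, -2.49889831e-01,
         6.82445996e-02],
       [ 9.99999751e-01, -6.94259882e-04,  1.27946334e-04,
        -5.16099908e-04],
       [-2.97375601e-04, -2.49889687e-01,  9.68274267e-01,
        -1.51285275e-01],
       [ 0.00000000e+00,  0.00000000e+00,  0.00000000e+00,
         1.00000000e+00]])}
```

View pics/s0.png

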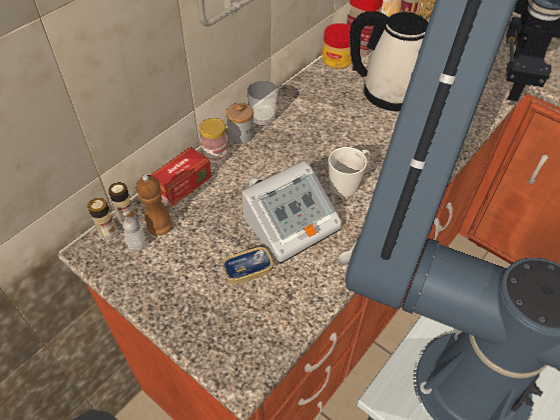

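View pics/t0.png

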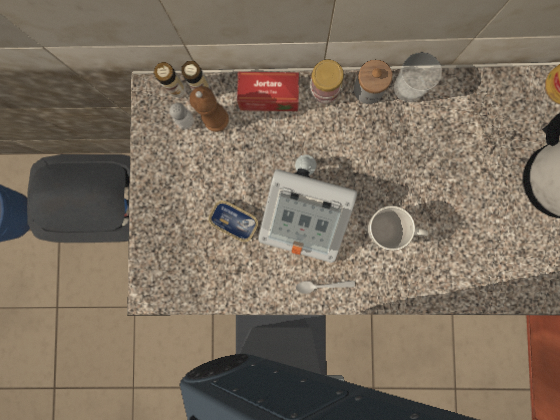

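The scene shows the box at about (295,210), with its orange tab at (310,231). In the top view the box centre is near (309,216), the tab is at (296,250), and the box is yawed about 10-15°. Next I'll enlarge the crop and triangulate.

```bash
cat > h.py <<'E'
from rig import robot
import cv2, numpy as np
from scipy.spatial.transform import Rotation as Rn
def ray(n,px,obs=None):
    c=robot.calibration(n); K=np.array([[c['fx'],0,c['cx']],[0,c['fy'],c['cy']],[0,0,1]])
    p=cv2.undistortPoints(np.array([[px]],float),K,np.array(c['dist_coeffs']))[0,0]
    d=np.array([p[0],p[1],1.])
    if n=='wrist':
        T=c['T_tool_cam']; R=Rn.from_quat(obs['tool_rot']).as_matrix()
        o=obs['position']+R@T[:3,3]; d=R@T[:3,:3]@d
    else: o=-c['R'].T@c['t']; d=c['R'].T@d
    return o,d/np.linalg.norm(d)
def onz(n,px,z,obs=None):
    o,d=ray(n,px,obs); return o+d*(z-o[2])/d[2]
def tri(rs):
    A=sum(np.eye(3)-np.outer(d,d) for o,d in rs); b=sum((np.eye(3)-np.outer(d,d))@o for o,d in rs)
    X=np.linalg.solve(A,b); return X,[np.linalg.norm(np.cross(X-o,d)) for o,d in rs]
def orange(im):
    h=cv2.cvtColor(im,cv2.COLOR_BGR2HSV); m=cv2.inRange(h,(6,170,150),(16,255,255))
    n,l,s,c=cv2.connectedComponentsWithStats(m); return [(s[i].tolist(),c[i].round(1).tolist()) for i in range(1,n) if s[i][4]>15]
E
python3 - <<'E'
from h import *
a=cv2.imread('pics/s0.png');b=cv2.imread('pics/t0.png')
print(orange(a));print(orange(b))
print(tri([ray('scene',(310,231)),ray('top',(296,250))]))
cv2.imwrite('pics/c.png',np.hstack([cv2.resize(a[150:270,230:350],None,fx=3.3,fy=3.3,interpolation=2),cv2.resize(b[160:280,250:370],None,fx=3.3,fy=3.3,interpolation=2)]))
E
```

```text
[([331, 53, 11, 6, 16], [336.9, 55.3]), ([459, 94, 101, 143, 1472], [498.3, 158.7]), ([503, 102, 57, 65, 416], [530.5, 123.8]), ([474, 113, 86, 148, 6930], [525.9, 191.5]), ([152, 149, 38, 26, 58], [170.4, 161.7]), ([189, 159, 17, 11, 26], [197.3, 163.8]), ([468, 169, 37, 68, 197], [488.5, 197.8]), ([443, 190, 7, 16, 20], [445.8, 197.2]), ([304, 224, 12, 13, 87], [309.8, 230.1]), ([470, 237, 46, 25, 98], [492.8, 249.1]), ([88, 286, 150, 134, 4787], [160.5, 370.8]), ([348, 298, 9, 13, 43], [351.9, 304.0]), ([339, 300, 25, 35, 78], [352.6, 317.7]), ([331, 339, 23, 33, 82], [342.4, 356.2]), ([315, 348, 15, 15, 31], [321.8, 354.9]), ([313, 376, 14, 18, 36], [319.3, 385.0]), ([175, 413, 11, 7, 21], [180.4, 416.9])]
[([292, 246, 9, 8, 50], [296.0, 249.8])]
(array([ 0.42880083, -0.05865271,  0.05191929]), [np.float64(0.0003266737125163837), np.float64(0.00032667371251641933)])
```

View pics/c.png

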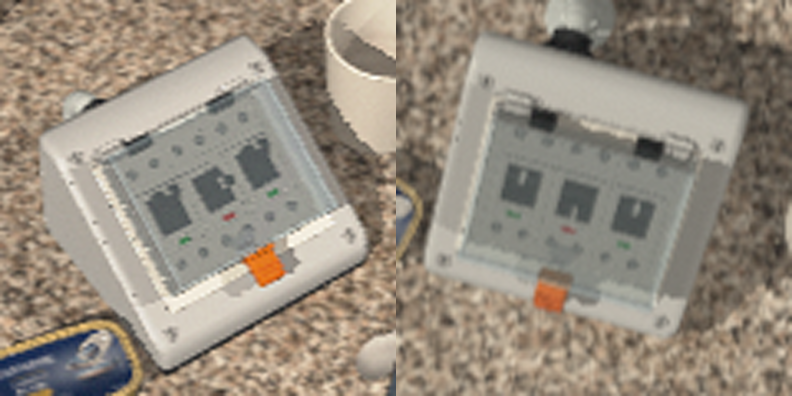

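The crop shows the red flag on the middle breaker, with green flags on both sides, so the tripped slot is y=0. The four face screws are clear in both views, so I'll use them to get the yaw and position.

Run:
```python
from h import *
S=[(77,158),(256,67),(168,335),(348,236)];T=[(485,80),(717,146),(444,260),(661,322)]
P=[]
for s,t in zip(S,T):
    X,e=tri([ray('scene',(230+s[0]/3.3-.3,150+s[1]/3.3-.3)),ray('top',(250+(t[0]-396)/3.3-.3,160+t[1]/3.3-.3))]); P.append(X); print(X.round(4),np.round(e,4))
P=np.array(P)
l=(P[0]-P[1]+P[2]-P[3]); yaw1=np.arctan2(-l[0],l[1]); v=(P[0]+P[1]-P[2]-P[3]); yaw2=np.arctan2(v[1],v[0])
print(yaw1,yaw2,np.linalg.norm(l)/2,np.linalg.norm(v)/2,np.degrees(np.arctan2(v[2],np.hypot(*v[:2]))),P.mean(0))
for r in (1,2):pass
tab=np.array([.4288,-.0587]);yaw=(yaw1+yaw2)/2
print(tab+.060*np.array([np.cos(yaw),np.sin(yaw)]))
for n,p in (('tin',(233,221)),('spoon',(325,288)),('mug',(391,228))): print(n,onz('top',p,.02))
```

```text
[ 0.5608 -0.0215  0.0968] [0.0023 0.0023]
[ 0.5199 -0.161   0.0981] [0.0013 0.0013]
[0.4537 0.0097 0.0277] [0. 0.]
[ 0.4123 -0.1317  0.0283] [0.0005 0.0005]
-0.2850036880924799 -0.2743445902179445 0.1463224555008816 0.13138828924022702 31.918865914707155 [ 0.4866728  -0.07611682  0.0627277 ]
[ 0.48646873 -0.07526255]
tin [0.4923873  0.07855671 0.02      ]
spoon [ 0.34665598 -0.12047412  0.02      ]
mug [ 0.47485077 -0.26437339  0.02      ]
```

Emit:
jog_arm:
  motion: [0.8,-0.76,-0.06,0,0,0,-1,0.8,-0.76,-0.06,0,0,0,-1,0.8,-0.76,-0.06,0,0,0,-1,0.8,-0.76,-0.06,0,0,0,-1,0.8,-0.76,-0.06,0,0,0,-1,0.8,-0.76,-0.06,0,0,0,-1,0.8,-0.76,-0.06,0,0,0,-1,0.8,-0.76,-0.06,0,0,0,-1,0.8,-0.76,-0.06,0,0,0,-1,0.8,-0.76,-0.06,0,0,0,-1,0.8,-0.76,-0.06,0,0,0,-1,0.8,-0.76,-0.06,0,0,0,-1]

```text
time: 1.6
position: [0.4579, -0.0736, 0.2622]
tool_rot: [0.977, 0.215, -0.0, -0.0]
ft_force: [0.7, -0.4, -0.4]
grip_width: 0.087
grip_force: 0.0
```

Emit:
jog_arm:
  motion: [0,0,0,0,0,-1,-0.2,0,0,0,0,0,-1,-0.2,0,0,0,0,0,-1,-0.2,0,0,0,0,0,-1,-0.2,0,0,0,0,0,-1,-0.2,0,0,0,0,0,-1,-0.2,0,0,0,0,0,-1,-0.2,0,0,0,0,0,-1,-0.2,0,0,0,0,0,-1,-0.2,0,0,0,0,0,-1,-0.2,0,0,0,0,0,-1,-0.2,0,0,0,0,0,-1,-0.2]

```text
time: 3.1
position: [0.4574, -0.075, 0.262]
tool_rot: [0.804, 0.594, -0.0, -0.0]
ft_force: [-0.1, 0.3, 0.1]
grip_width: 0.0525
grip_force: 0.0
```

Emit:
jog_arm:
  motion: [0,0,0,0,0,-1,-0.2,0,0,0,0,0,-1,-0.2,0,0,0,0,0,-1,-0.2,0,0,0,0,0,-1,-0.2,0,0,0,0,0,-1,-0.2,0,0,0,0,0,-1,-0.2,0,0,0,0,0,-1,-0.2,0,0,0,0,0,-1,-0.2,0,0,0,0,0,-1,-0.2,0,0,0,0,0,-1,-0.2,0,0,0,0,0,-1,-0.2,0,0,0,0,0,-1,-0.2]

```text
time: 4.6
position: [0.4574, -0.075, 0.262]
tool_rot: [0.493, 0.87, -0.0, -0.0]
ft_force: [-0.2, 0.2, 0.3]
grip_width: 0.0526
grip_force: 0.0
```

Emit:
jog_arm:
  motion: [0,0,0,0,0,-1,-0.2,0,0,0,0,0,-1,-0.2,0,0,0,0,0,-1,-0.2,0,0,0,0,0,-1,-0.2,0,0,0,0,0,-1,-0.2,0,0,0,0,0,-1,-0.2,0,0,0,0,0,-1,-0.2,0,0,0,0,0,-1,-0.2,0,0,0,0,0,-1,-0.2,0,0,0,0,0,-1,-0.2,0,0,0,0,0,-0.8,-0.2,0,0,0,0,0,0,-0.2]

```text
time: 6.1
position: [0.4575, -0.075, 0.2621]
tool_rot: [0.14, 0.99, 0.0, -0.0]
ft_force: [-0.4, -0.3, 0.4]
grip_width: 0.0526
grip_force: 0.0
```

Run:
```python
from h import *
robot.camera('top')
o=robot.get_obs(); w=robot.camera('wrist')
cv2.imwrite('pics/w1.png',w); print(o['time'],o['q'],o['position'],o['tool_rot'],o['grip_width'],np.degrees(np.arctan2(*Rn.from_quat(o['tool_rot']).as_matrix()[1::-1,0])),orange(w))
```

```text
6.15 [-4.04285662e-01  2.71227277e-01  1.78644472e+00  2.18762722e-05
  1.08458678e+00 -1.69484781e+00] [ 0.45751471 -0.07501031  0.26213752] [ 1.39664113e-01  9.90198881e-01  9.62984249e-05 -3.18984479e-04] 0.05207299842972105 163.94318028123985 [([278, 150, 19, 17, 311], [286.7, 158.2])]
```

View pics/w1.png

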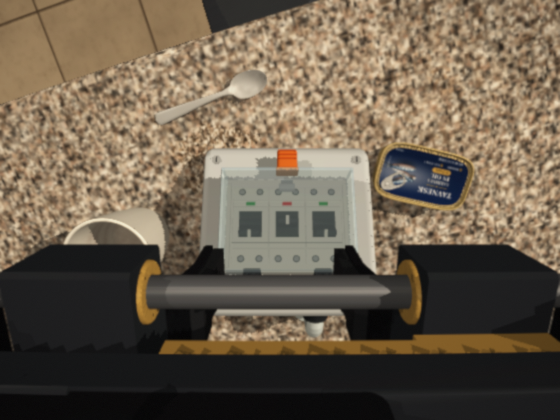

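The wrist view shows the box squared up in the picture, with front screws at (217,160) and (357,160), the tab at (287,158), and the red flag on the middle breaker at (287,203).

```bash
cat > g.py <<'E'
from h import *
import sys
# box frame fit; edit here
C=np.array([.4880,-.0760]); YAW=-.28
def W(x,y,z): c,s=np.cos(YAW),np.sin(YAW); return np.array([C[0]+c*x-s*y,C[1]+s*x+c*y,z])
def face(u,y,w): return W((1+.866*u-.5*w)/1e3,y/1e3,(67+.5*u+.866*w)/1e3)
def delta(P,tilt=0,o=None):
    # units to move: tool x=-boxx, y=boxy; tilt>0: fingers lean forward. Target TCP P
    o=o or robot.get_obs(); R=Rn.from_quat(o['tool_rot']).as_matrix()
    t=np.radians(tilt); bx=np.array([np.cos(YAW),np.sin(YAW),0]); by=np.array([-bx[1],bx[0],0])
    z=np.sin(t)*bx-np.cos(t)*np.array([0,0,1]); x=np.cross(by,z); Rt=np.c_[x,by,z]
    print('shift units',(R.T@(P-o['position'])/.04).round(2),'turn units',(np.degrees(Rn.from_matrix(R.T@Rt).as_rotvec())/4).round(2))
    return Rt
E
python3 - <<'E'
from g import *
o=robot.get_obs(); 
a=onz('wrist',(217,160),.028,o);b=onz('wrist',(357,160),.028,o);t=onz('wrist',(287,158),.05,o);f=onz('wrist',(286.5,203.5),.063,o)
print(a,b,t,f, np.arctan2(-(b-a)[0],(b-a)[1]),np.linalg.norm(b-a))
T=onz('top',(296,249.8),.052);print('top',T)
c,s=np.cos(YAW),np.sin(YAW);
for X in(a,b,t,f,T): d=X[:2]-C; print((np.array([c*d[0]+s*d[1],-s*d[0]+c*d[1]])*1e3).round(1))
E
```

```text
[ 0.41380191 -0.12935618  0.028     ] [0.45476852 0.0127629  0.028     ] [ 0.42999913 -0.05767146  0.05      ] [ 0.47153398 -0.070223    0.063     ] -0.2806475153450465 0.1479057018840165
top [ 0.42948725 -0.05846752  0.052     ]
[-56.6 -71.8]
[-56.5  76.1]
[-60.8   1.6]
[-17.4   1. ]
[-61.1   0.7]
```

```bash
sed -i 's/^C=.*; YAW/C=np.array([.4884,-.0746]); YAW/' g.py
python3 - <<'E'
from g import *
Rt=delta(W(-.067,0,.049),8)
o=robot.get_obs()
print('in target frame', (Rt.T@(W(-.067,0,.049)-o['position'])/.04).round(2))
E
```

```text
shift units [0.93 0.22 5.33] turn units [ 0.   -2.01 -0.  ]
in target frame [1.67 0.22 5.15]
```

Emit:
jog_arm:
  motion: [0,0,0,0,-1,0,-0.2,0,0,0,0,-1,0,-0.2,0.83,0.11,0,0,0,0,-0.2,0.84,0.11,0,0,0,0,-0.2,0,0,0.9,0,0,0,-0.2,0,0,0.9,0,0,0,-0.2,0,0,0.9,0,0,0,-0.2,0,0,0.9,0,0,0,-0.2,0,0,0,0,0,0,-0.2]

```text
time: 7.32
position: [0.4147, -0.0536, 0.1085]
tool_rot: [0.139, 0.988, -0.009, 0.066]
ft_force: [0.3, 0.8, 0.5]
grip_width: 0.0523
grip_force: 0.0
```

Run:
```python
from g import *
robot.camera('top')
o=robot.get_obs(); w=robot.camera('wrist')
cv2.imwrite('pics/w2.png',w); print(o['time'],o['q'],o['position'])
B=orange(w);print(B)
for b in B: print(onz('wrist',b[1],.05,o), 'expect',W(-.060,0,.0515))
delta(W(-.067,0,.049),8)
```

```text
7.375 [-0.41023857  0.47104887  2.15035344  0.04846344  0.38524051 -1.74491305] [ 0.41529241 -0.05372776  0.10984177]
[([261, 232, 34, 37, 1124], [277.5, 250.3])]
[ 0.43319675 -0.05904813  0.05      ] expect [ 0.43073667 -0.05801866  0.0515    ]
shift units [0.01 0.   1.56] turn units [ 0.   -0.01  0.01]
```

View pics/w2.png

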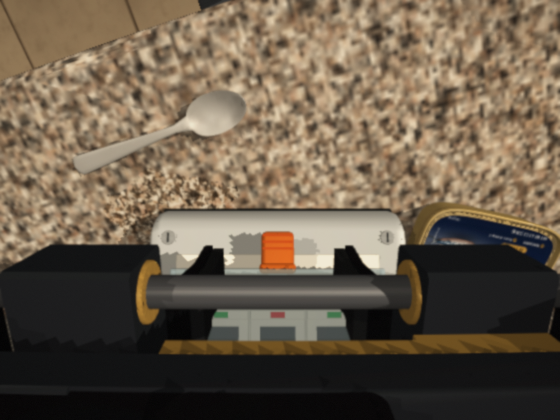

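The tab (278,250) sits centred between the fingers. Descending.

Emit:
jog_arm:
  motion: [-0.02,0,0.5,0,0,0,-0.2,0,0,0.5,0,0,0,-0.2,0,0,0.5,0,0,0,-0.2,0,0,0.06,0,0,0,-0.2,0,0,0,0,0,0,-0.2]

```text
time: 8.05
position: [0.4255, -0.0567, 0.05]
tool_rot: [0.139, 0.988, -0.01, 0.07]
ft_force: [-0.4, -0.1, -0.1]
grip_width: 0.0518
grip_force: 0.0
```

Run:
```python
from g import *
o=robot.get_obs(); print(o['q'],o['position'],o['ft_force']); delta(W(-.067,0,.049),8)
```

```text
[-0.40671346  0.63177888  2.16572349  0.08771152  0.20433798 -1.78294914] [ 0.42549375 -0.05671459  0.04995937] [-0.42294032 -0.08812725 -0.09297501]
shift units [0.04 0.   0.02] turn units [-0.    0.03  0.01]
```

Emit:
jog_arm:
  motion: [0,0,0,0,0,0,1,0,0,0,0,0,0,1,0,0,0,0,0,0,1,0,0,0,0,0,0,1,0,0,0,0,0,0,1,0,0,0,0,0,0,1]
  grip_force: 25

```text
time: 8.8
position: [0.4249, -0.0569, 0.0488]
tool_rot: [0.139, 0.988, -0.01, 0.069]
ft_force: [-2.0, -4.7, 1.8]
grip_width: 0.0195
grip_force: 25.0
```

Run:
```python
from g import *
o=robot.get_obs(); R=Rn.from_quat(o['tool_rot']).as_matrix()
H=W(.0418,0,.0963); d=o['position']-H; bx=np.array([np.cos(YAW),np.sin(YAW),0])
r=np.hypot(d@bx,d[2]); a0=np.arctan2(d[2],d@bx)%(2*np.pi); print(o['grip_width'],o['ft_force'],r,np.degrees(a0))
th=np.linspace(0,2.5,19); P=[H+r*(np.cos(a0-t)*bx+np.sin(a0-t)*np.array([0,0,1])) for t in th]
print((np.diff(P,axis=0)@R/.04).round(2).tolist()); np.save('arc.npy',P)
```

```text
0.019471982384462645 [-2.02319154 -4.74245177  1.83189669] 0.11770876762872406 203.7815827408917
[[0.08, -0.0, -0.4], [0.03, -0.0, -0.41], [-0.03, -0.0, -0.41], [-0.09, -0.0, -0.4], [-0.14, -0.0, -0.38], [-0.19, -0.0, -0.36], [-0.24, -0.0, -0.33], [-0.28, -0.0, -0.29], [-0.32, -0.0, -0.25], [-0.35, -0.0, -0.21], [-0.38, -0.0, -0.15], [-0.4, -0.0, -0.1], [-0.41, -0.0, -0.04], [-0.41, -0.0, 0.01], [-0.4, -0.0, 0.07], [-0.39, -0.0, 0.12], [-0.37, -0.0, 0.18], [-0.34, -0.0, 0.23]]
```

Emit:
jog_arm:
  motion: [0.04,0,-0.2,0,0,0,1,0.04,0,-0.2,0,0,0,1,0.03,0,-0.41,0,0,0,1,-0.03,0,-0.41,0,0,0,1,-0.09,0,-0.4,0,0,0,1,-0.14,0,-0.38,0,0,0,1,-0.19,0,-0.36,0,0,0,1]

```text
time: 9.68
position: [0.425, -0.057, 0.1448]
tool_rot: [0.139, 0.988, -0.01, 0.069]
ft_force: [0.9, -4.7, -3.9]
grip_width: 0.0195
grip_force: 25.0
```

Run:
```python
from g import *
o=robot.get_obs(); P=np.load('arc.npy'); print(P[6],o['position'],o['moment'],o['grip_width']); w=robot.camera('scene');print([b for b in orange(w) if 200<b[1][0]<345 and b[1][1]<280])
```

```text
[ 0.42519944 -0.05642641  0.14411058] [ 0.42504578 -0.05704328  0.14476641] [-0.69917428  0.00725038 -0.14423485] 0.01954898579156515
[]
```

Emit:
jog_arm:
  motion: [-0.24,0,-0.33,0,0,0,1,-0.28,0,-0.29,0,0,0,1,-0.32,0,-0.25,0,0,0,1,-0.35,0,-0.21,0,0,0,1,-0.38,0,-0.15,0,0,0,1,-0.4,0,-0.1,0,0,0,1]

```text
time: 10.48
position: [0.4909, -0.0759, 0.2072]
tool_rot: [0.138, 0.988, -0.01, 0.066]
ft_force: [-2.4, -4.0, -1.7]
grip_width: 0.0196
grip_force: 25.0
```

Emit:
jog_arm:
  motion: [-0.41,0,-0.04,0,0,0,1,-0.41,0,0.01,0,0,0,1,-0.4,0,0.07,0,0,0,1,-0.39,0,0.12,0,0,0,1,-0.37,0,0.18,0,0,0,1,-0.34,0,0.23,0,0,0,1,0,0,0,0,0,0,1]

```text
time: 11.35
position: [0.5855, -0.1032, 0.1973]
tool_rot: [0.139, 0.988, -0.01, 0.069]
ft_force: [-0.1, -5.1, -0.8]
grip_width: 0.0197
grip_force: 25.0
```

Run:
```python
from g import *
o=robot.get_obs(); P=np.load('arc.npy'); print(P[-1],o['position'],o['q']); w=robot.camera('top');cv2.imwrite('pics/t2.png',w); print(orange(w))
```

```text
[ 0.58420494 -0.10214913  0.19879109] [ 0.58552782 -0.10316896  0.19730261] [-0.36806065  0.48251873  1.65363805  0.01523749  0.86589206 -1.66880155]
[]
```

Emit:
jog_arm:
  motion: [0,0,0,0,0,0,-0.2,0,0,0,0,0,0,-0.2,0,0,0,0,0,0,-0.2,0,0,-0.4,0,0,0,-0.2,0,0,-0.7,0,0,0,-0.2,0.8,0,-0.4,0,-1,0,1,0.8,0,0,0,-1,0,1,0.8,0,0,0,-1,0,1]

```text
time: 12.4
position: [0.4861, -0.0739, 0.2393]
tool_rot: [0.137, 0.975, -0.025, 0.175]
ft_force: [0.5, 0.2, -0.8]
grip_width: 0.0293
grip_force: 0.0
```

```bash
cat >> g.py <<'E'
def tip(u,w,tilt,y=0):
    t=np.radians(tilt); bx=np.array([np.cos(YAW),np.sin(YAW),0])
    return face(u,y,w)-.011*(np.sin(t)*bx-np.cos(t)*np.array([0,0,1]))
E
python3 - <<'E'
from g import *
robot.camera('top');robot.camera('top')
o=robot.get_obs(); w=robot.camera('top')
c=w[130:280,240:370]; cv2.imwrite('pics/t3.png',cv2.resize(c,None,fx=4,fy=4,interpolation=2)); print(orange(w))
print(o['position'],o['ft_force'],o['grip_width'])
delta(tip(20,12,20),20)
E
```

```text
[([315, 158, 12, 13, 112], [320.8, 164.3])]
[ 0.47867952 -0.07053386  0.23549844] [-0.6128492   0.38900436 -0.01233894] 0.021937338842763384
shift units [ 0.85 -0.02  3.41] turn units [ 0.01 -0.05  0.01]
```

View pics/t3.png

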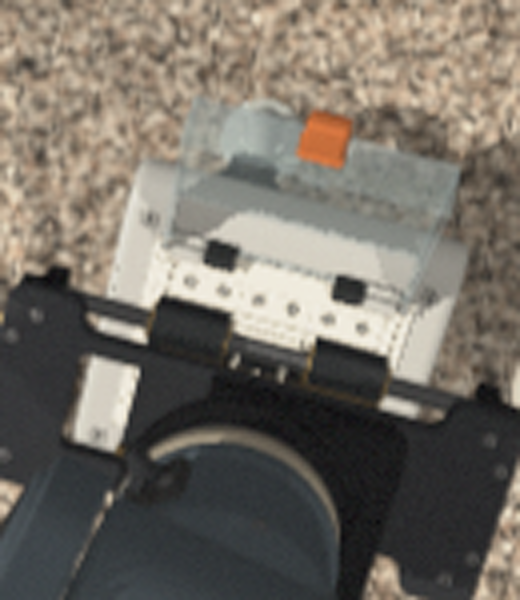

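The top view shows the guard fully back, with its tab at (321,164) in the full picture, and the fingers clear of it. Next I'll go to the handle.

Emit:
jog_arm:
  motion: [0.42,0,0.6,0,0,0,1,0.42,0,0.8,0,0,0,1,0,0,0.8,0,0,0,1,0,0,0.6,0,0,0,1,0,0,0.3,0,0,0,1,0,0,0.2,0,0,0,1,0,0,0,0,0,0,1]

```text
time: 13.42
position: [0.5001, -0.0781, 0.1023]
tool_rot: [0.137, 0.975, -0.024, 0.172]
ft_force: [-0.3, 0.5, -0.5]
grip_width: 0.0003
grip_force: 0.0
```

Run:
```python
from g import *
o=robot.get_obs(); print(o['position'],o['q'],o['ft_force'],o['grip_width'])
Rt=delta(tip(20,12,20),20)
print('full travel to u=4', Rt.T@(tip(4,12,20)-tip(20,12,20))/.04)
w=robot.camera('wrist'); cv2.imwrite('pics/w3.png',w)
```

```text
[ 0.5000658  -0.07807379  0.10226314] [-0.40092604  0.54326156  2.100536    0.27155142  0.15609418 -1.9535053 ] [-0.28115605  0.54903398 -0.53375288] 0.0002611060528998415
shift units [0.12 0.   0.08] turn units [0.01 0.01 0.01]
full travel to u=4 [ 3.93913553e-01 -2.16258167e-16  6.94627465e-02]
```

View pics/w3.png

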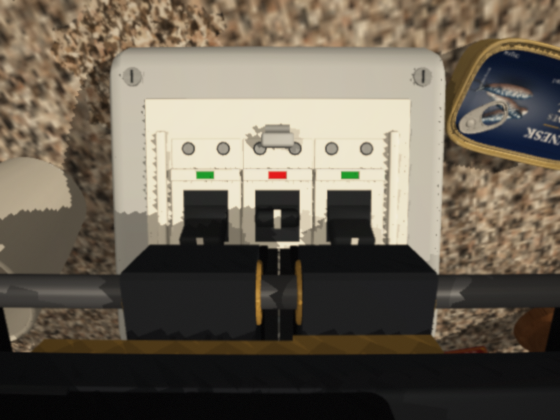

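The red flag is at (278,175) and the handle is centred under the closed fingertips. The neighbouring breakers are clear of the fingers. Now I'll push down-slope in small steps.

Emit:
jog_arm:
  motion: [0.12,0,0.08,0,0,0,1,0.1,0,0.02,0,0,0,1,0.1,0,0.02,0,0,0,1,0.1,0,0.02,0,0,0,1]

```text
time: 13.98
position: [0.4901, -0.0761, 0.094]
tool_rot: [0.137, 0.974, -0.026, 0.177]
ft_force: [3.9, 1.1, 6.3]
grip_width: 0.0006
grip_force: 2.8
```

Emit:
jog_arm:
  motion: [0.08,0,0.01,0,0,0,1,0,0,0,0,0,0,1]

```text
time: 14.22
position: [0.487, -0.0751, 0.0922]
tool_rot: [0.137, 0.974, -0.026, 0.177]
ft_force: [4.1, 0.0, 3.1]
grip_width: 0.0003
grip_force: 2.6
```

```bash
cat >> g.py <<'E'
def uw(o):
    R=Rn.from_quat(o['tool_rot']).as_matrix(); p=o['position']+.011*R[:,2]; b=np.array([np.cos(YAW),np.sin(YAW)]); d=p[:2]-C
    x,y,z=d@b*1e3-1,(d@[-b[1],b[0]])*1e3,p[2]*1e3-67; F=o['ft_force']; fb=F[:2]@b
    return np.round([.866*x+.5*z,y,-.5*x+.866*z],1),'Fu,Fw',np.round([.866*fb+.5*F[2],-.5*fb+.866*F[2]],1)
E
cat > st.py <<'E'
from g import *
o=robot.get_obs(); print(o['time'],uw(o),o['q'][4]); w=robot.camera('wrist')[165:185,180:370]
g=w.astype(int); 
for n,m in (('red',(g[...,2]>g[...,1]+60)&(g[...,2]>g[...,0]+60)),('green',(g[...,1]>g[...,2]+50))):
    x=np.where(m)[1]+180; print(n,[int(((x>c-20)&(x<c+20)).sum()) for c in(205,278,350)])
E
python3 st.py
```

```text
14.225 (array([ 8.9, -0.9, 12.1]), 'Fu,Fw', array([5. , 0.7])) 0.08651173949324016
red [0, 0, 0]
green [0, 0, 0]
```

Emit:
jog_arm:
  motion: [0.1,0,0.02,0,0,0,1,0.06,0,0.01,0,0,0,1,0,0,0,0,0,0,1,0,0,0,0,0,0,1]

```text
time: 14.78
position: [0.4842, -0.0748, 0.0897]
tool_rot: [0.137, 0.974, -0.027, 0.179]
ft_force: [10.1, 1.6, 11.0]
grip_width: 0.0003
grip_force: 6.7
```

```bash
cat > st.py <<'E'
from g import *
o=robot.get_obs(); print(o['time'],uw(o),o['q'][4]); w=robot.camera('wrist')[100:240,150:400]
cv2.imwrite('pics/l.png',w)
h=cv2.cvtColor(w,cv2.COLOR_BGR2HSV)
for n,m in (('red',cv2.inRange(h,(0,150,90),(6,255,255))|cv2.inRange(h,(174,150,90),(180,255,255))),('green',cv2.inRange(h,(45,120,60),(85,255,255)))):
    k,l,s,c=cv2.connectedComponentsWithStats(m); print(n,[(int(s[i][4]),(c[i]+[150,100]).round().tolist()) for i in range(1,k) if s[i][4]>20])
E
python3 st.py
```

```text
14.775 (array([ 5.3, -1.4, 11.3]), 'Fu,Fw', array([13.6,  4.9])) 0.06728668173660322
red []
green [(115, [207.0, 215.0]), (99, [278.0, 215.0]), (102, [353.0, 216.0])]
```

Emit:
jog_arm:
  motion: [0.06,0,0.01,0,0,0,1,0,0,0,0,0,0,1]

```text
time: 15.08
position: [0.4841, -0.0749, 0.0895]
tool_rot: [0.137, 0.974, -0.027, 0.181]
ft_force: [13.0, 2.9, 15.2]
grip_width: 0.0006
grip_force: 9.4
```

```bash
python3 st.py
```

```text
15.075 (array([ 5.1, -1.5, 11.2]), 'Fu,Fw', array([17.7,  7.3])) 0.06120734175744534
red []
green [(104, [207.0, 216.0]), (95, [279.0, 216.0]), (101, [353.0, 216.0])]
```

The flag is green and the handle is on its hard stop. Next I back off, lift and re-tilt to push it up from below.

Emit:
jog_arm:
  motion: [-0.2,0,-0.05,0,0,0,1,0,0,-0.6,0,0,0,1,0,0,-0.6,0,0,0,1,0,0,0,0,1,0,1,0,0,0,0,1,0,1,0,0,0,0,1,0,1,0.3,0,0,0,1,0,1,0.6,0,0,0,0,0,1,0,0,0,0,0,0,1,0,0,0,0,0,0,1]

```text
time: 16.38
position: [0.4327, -0.0589, 0.1317]
tool_rot: [0.139, 0.99, -0.005, 0.035]
ft_force: [0.9, -0.4, -0.2]
grip_width: 0.0007
grip_force: 0.0
```

```bash
python3 st.py
python3 - <<'E'
from g import *
Rt=delta(tip(-31.5,15,4,.5),4); print('per 4mm u',Rt.T@(tip(4,12,4)-tip(0,12,4))/.04)
E
```

```text
16.375 (array([-23.5,  -0.3,  75.6]), 'Fu,Fw', array([ 0.7, -0.7])) 0.5865959160138102
red []
green []
shift units [-0.47  0.02  1.45] turn units [-0.    0.02  0.01]
per 4mm u [-8.98768704e-02  1.74661574e-16 -4.38372919e-02]
```

View pics/l.png

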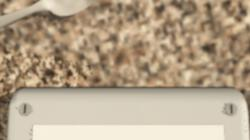

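The crop only shows the front lip, so the breakers are out of view in this pose. I'm descending below the handle.

Emit:
jog_arm:
  motion: [-0.47,0.02,0,0,0,0,1,0,0,0.5,0,0,0,1,0,0,0.5,0,0,0,1,0,0,0.2,0,0,0,1,0,0,0,0,0,0,1,0,0,0,0,0,0,1]

```text
time: 17.18
position: [0.4542, -0.0641, 0.0854]
tool_rot: [0.139, 0.99, -0.005, 0.035]
ft_force: [0.3, 0.7, -0.2]
grip_width: 0.0
grip_force: 0.0
```

```bash
python3 st.py
python3 - <<'E'
from g import *
delta(tip(-31.5,15,4,.5),4)
E
```

```text
17.175 (array([-27.5,   0.6,  24.4]), 'Fu,Fw', array([ 0. , -0.2])) 0.4874206383258125
red []
green []
shift units [-0.01 -0.    0.26] turn units [-0.    0.02  0.01]
```

Emit:
jog_arm:
  motion: [0.02,0,0.26,0,0,0,1,0,0,0,0,0,0,1,-0.09,0,-0.044,0,0,0,1,-0.09,0,-0.044,0,0,0,1,-0.09,0,-0.044,0,0,0,1,0,0,0,0,0,0,1]

```text
time: 17.98
position: [0.4612, -0.0659, 0.08]
tool_rot: [0.139, 0.99, -0.004, 0.032]
ft_force: [-5.0, 0.6, -2.2]
grip_width: 0.0007
grip_force: 2.5
```

```bash
python3 st.py
```

```text
17.975 (array([-24. ,   0.8,  16.2]), 'Fu,Fw', array([-5.4,  0.6])) 0.49693468999120255
red []
green []
```

Emit:
jog_arm:
  motion: [-0.09,0,-0.044,0,0,0,1,-0.09,0,-0.044,0,0,0,1,0,0,0,0,0,0,1]

```text
time: 18.4
position: [0.4689, -0.068, 0.0846]
tool_rot: [0.139, 0.99, -0.004, 0.033]
ft_force: [-4.4, 1.2, 3.4]
grip_width: 0.0005
grip_force: 2.6
```

Emit:
jog_arm:
  motion: [-0.09,0,-0.044,0,0,0,1,-0.09,0,-0.044,0,0,0,1,0,0,0,0,0,0,1]

```text
time: 18.77
position: [0.4782, -0.071, 0.0889]
tool_rot: [0.139, 0.99, -0.005, 0.036]
ft_force: [-1.1, 0.1, 0.5]
grip_width: 0.0005
grip_force: 0.7
```

```bash
python3 st.py
```

```text
18.775 (array([-4.1,  0.6, 14.9]), 'Fu,Fw', array([-0.7,  1. ])) 0.5386545799774949
red []
green [(60, [206.0, 238.0]), (42, [274.0, 238.0]), (48, [346.0, 238.0])]
```

Emit:
jog_arm:
  motion: [-0.09,0,-0.044,0,0,0,1,0,0,0,0,0,0,1,0,0,0,0,0,0,1]

```text
time: 19.2
position: [0.4785, -0.0709, 0.09]
tool_rot: [0.139, 0.99, -0.004, 0.032]
ft_force: [-5.9, 0.6, -1.7]
grip_width: 0.0005
grip_force: 2.5
```

```bash
python3 st.py
```

```text
19.2 (array([-3.3,  0.8, 15.8]), 'Fu,Fw', array([-5.9,  1.5])) 0.5527185131777423
red []
green [(77, [206.0, 237.0]), (70, [274.0, 237.0]), (74, [344.0, 237.0])]
```

Emit:
jog_arm:
  motion: [-0.09,0,-0.044,0,0,0,1,0,0,0,0,0,0,1,0.3,0,0.1,0,0,0,1,0,0,-0.7,0,0,0,1,0,0,-0.9,0,0,0,1,0,0,-0.9,0,0,0,1,0,0,-0.9,0,0,0,1,0,0,0,0,0,0,1,0,0,0,0,0,0,1]

```text
time: 20.38
position: [0.4639, -0.067, 0.2234]
tool_rot: [0.139, 0.99, -0.005, 0.036]
ft_force: [0.6, -0.5, -0.3]
grip_width: 0.0002
grip_force: 0.0
```

Run:
```python
from g import *
o=robot.get_obs(); w=robot.camera('wrist'); cv2.imwrite('pics/w5.png',w[90:330,140:420]); print(o['position'],o['tool_rot'],uw(o))
t=robot.camera('top'); print(orange(t))
P=onz('top',(320.8,164.3),.2); d=P[:2]-C; b=np.array([np.cos(YAW),np.sin(YAW)]); print('tab box xy at z.2',d@b,d@[-b[1],b[0]])
```

```text
[ 0.46387319 -0.06699894  0.22335071] [ 0.13918407  0.98961307 -0.00508707  0.03560741] (array([ 50.3,   0.5, 138.8]), 'Fu,Fw', array([ 0.4, -0.6]))
[([315, 158, 12, 13, 113], [320.8, 164.3])]
tab box xy at z.2 0.09810358417325389 -0.00015790783286227613
```

View pics/w5.png

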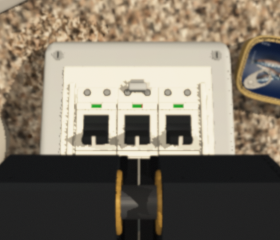

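All three handles look alike (on) and all three flags are green, at about (96,105), (138,105) and (178,105) in the crop. Now I re-pinch the tab to close the guard.

Run:
```python
from g import *
Q=np.array([.5853,-.1025,.1980]); Rt=delta(Q,8); o=robot.get_obs(); print(Rt.T@(Q-o['position'])/.04)
```

```text
shift units [-3.14 -0.02  0.83] turn units [ 0.   -1.02  0.01]
[-3.06876532 -0.01619558  1.04686361]
```

Emit:
jog_arm:
  motion: [0,0,-0.7,0,-1,0,-0.2,0,0,-0.7,0,0,0,-0.2,-0.8,0,0,0,0,0,-0.2,-0.8,0,0,0,0,0,-0.2,-0.8,0,0,0,0,0,-0.2,-0.67,0,0,0,0,0,-0.2,0,0,0,0,0,0,-0.2,0,0,0,0,0,0,-0.2]

```text
time: 21.48
position: [0.5732, -0.0981, 0.2945]
tool_rot: [0.139, 0.988, -0.009, 0.067]
ft_force: [-0.2, 0.1, 0.4]
grip_width: 0.0517
grip_force: 0.0
```

Run:
```python
from g import *
Q=np.array([.5853,-.1025,.1980]); Rt=delta(Q,8); print(robot.get_obs()['grip_width'])
```

```text
shift units [ 0.01 -0.02  2.43] turn units [ 0.01 -0.06  0.01]
0.05168688139362116
```

Emit:
jog_arm:
  motion: [0,0,0.8,0,0,0,-0.2,0,0,0.8,0,0,0,-0.2,0,0,0.5,0,0,0,-0.2,0,0,0.33,0,0,0,-0.2,0,0,0,0,0,0,1,0,0,0,0,0,0,1,0,0,0,0,0,0,1,0,0,0,0,0,0,1,0,0,0,0,0,0,1]
  grip_force: 25

```text
time: 22.6
position: [0.5879, -0.1038, 0.2006]
tool_rot: [0.139, 0.988, -0.011, 0.07]
ft_force: [-1.5, -4.6, 1.8]
grip_width: 0.02
grip_force: 25.0
```

Run:
```python
from g import *
o=robot.get_obs(); R=Rn.from_quat(o['tool_rot']).as_matrix()
H=W(.0418,0,.0963); d=o['position']-H; bx=np.array([np.cos(YAW),np.sin(YAW),0])
r=np.hypot(d@bx,d[2]); a0=np.arctan2(d[2],d@bx)%(2*np.pi); print(o['grip_width'],o['ft_force'],r,np.degrees(a0))
a=np.linspace(a0,np.radians(201),18); P=[H+r*(np.cos(t)*bx+np.sin(t)*np.array([0,0,1])) for t in a]
print((np.diff(P,axis=0)@R/.04).round(2).tolist()); np.save('arc2.npy',P)
```

```text
0.0200219737455197 [-1.53187524 -4.57560918  1.79091484] 0.12125400386710332 59.32458864563606
[[0.36, -0.0, -0.25], [0.4, 0.0, -0.2], [0.42, 0.0, -0.14], [0.43, 0.0, -0.07], [0.44, 0.0, -0.01], [0.44, 0.0, 0.05], [0.42, 0.0, 0.12], [0.4, 0.0, 0.18], [0.37, 0.0, 0.23], [0.34, 0.0, 0.29], [0.29, 0.0, 0.33], [0.24, 0.0, 0.37], [0.18, 0.0, 0.4], [0.12, 0.0, 0.42], [0.06, 0.0, 0.44], [-0.0, 0.0, 0.44], [-0.07, 0.0, 0.44]]
```

Emit:
jog_arm:
  motion: [0.36,0,-0.25,0,0,0,1,0.4,0,-0.2,0,0,0,1,0.42,0,-0.14,0,0,0,1,0.43,0,-0.07,0,0,0,1,0.44,0,-0.01,0,0,0,1,0.44,0,0.05,0,0,0,1,0.42,0,0.12,0,0,0,1,0.4,0,0.18,0,0,0,1]

```text
time: 23.6
position: [0.4617, -0.0675, 0.195]
tool_rot: [0.139, 0.988, -0.011, 0.072]
ft_force: [2.8, -6.4, -4.2]
grip_width: 0.0197
grip_force: 25.0
```

Emit:
jog_arm:
  motion: [0.37,0,0.23,0,0,0,1,0.34,0,0.29,0,0,0,1,0.29,0,0.33,0,0,0,1,0.24,0,0.37,0,0,0,1,0.18,0,0.4,0,0,0,1,0.12,0,0.42,0,0,0,1,0.06,0,0.44,0,0,0,1,0,0,0.44,0,0,0,1,0,0,0,0,0,0,1]

```text
time: 24.72
position: [0.4183, -0.055, 0.0695]
tool_rot: [0.14, 0.987, -0.011, 0.073]
ft_force: [0.8, -7.9, 1.8]
grip_width: 0.0193
grip_force: 25.0
```

Run:
```python
from g import *
o=robot.get_obs(); print(o['position'],np.load('arc2.npy')[-2:],o['ft_force'],o['grip_width'],o['q'][4]); delta(W(-.067,0,.049),8)
```

```text
[ 0.41830471 -0.05495092  0.06949252] [[ 0.41487619 -0.05345791  0.06971265]
 [ 0.41978029 -0.05486811  0.05284645]] [ 0.75912839 -7.8889333   1.75796303] 0.019344618728711446 0.2394544564154502
shift units [-0.07  0.01  0.53] turn units [-0.02  0.11 -0.01]
```

Emit:
jog_arm:
  motion: [-0.05,0,0.3,0,0,0,1,-0.03,0,0.2,0,0,0,1,-0.02,0,0.1,0,0,0,1,0,0,0,0,0,0,1]

```text
time: 25.22
position: [0.4248, -0.0568, 0.0485]
tool_rot: [0.139, 0.987, -0.011, 0.074]
ft_force: [-2.1, -6.9, 18.0]
grip_width: 0.0194
grip_force: 25.0
```

Emit:
jog_arm:
  motion: [0,0,0,0,0,0,-0.2,0,0,0,0,0,0,-0.2,0,0,0,0,0,0,-0.2,0,0,-0.8,0,0,0,-0.2,0,0,-0.9,0,0,0,1,0,0,0,0,0,0,1,0,0,0,0,0,0,1,0,0,0,0,0,0,1,0,0,0,0,0,0,1]

```text
time: 26.35
position: [0.4121, -0.052, 0.1128]
tool_rot: [0.139, 0.988, -0.009, 0.068]
ft_force: [0.4, -0.0, 0.1]
grip_width: 0.0101
grip_force: 0.0
```

Run:
```python
from g import *
o=robot.get_obs(); print(o['position'],o['grip_width'],o['ft_force'])
t=robot.camera('top'); print(orange(t)); w=robot.camera('wrist'); B=orange(w); print(B,[onz('wrist',b[1],.05,o) for b in B])
s=robot.camera('scene'); print([b for b in orange(s) if 290<b[1][0]<330 and 200<b[1][1]<260])
print('press tab',end='');delta(tip(-62,22,8),8); print('tab z expected',face(-62,0,22))
```

```text
[ 0.41207137 -0.05199446  0.11278811] 0.010077288119547187 [ 0.42551517 -0.03207149  0.10777001]
[]
[([261, 235, 31, 36, 706], [277.2, 249.2])] [array([ 0.43074864, -0.05774303,  0.05      ])]
[([304, 224, 12, 13, 83], [309.9, 230.3])]
press tabshift units [-0.19 -0.02  1.22] turn units [ 0.   -0.02  0.01]
tab z expected [ 0.42718846 -0.05699836  0.055052  ]
```

Emit:
jog_arm:
  motion: [-0.19,-0.02,0.5,0,0,0,1,0,0,0.4,0,0,0,1,0,0,0.2,0,0,0,1,0,0,0.1,0,0,0,1,0,0,0.1,0,0,0,1,0,0,0,0,0,0,1]

```text
time: 27.25
position: [0.4255, -0.0565, 0.0669]
tool_rot: [0.139, 0.988, -0.01, 0.071]
ft_force: [-12.3, 1.1, 49.1]
grip_width: 0.0011
grip_force: 25.5
```

Run:
```python
from g import *
print(uw(robot.get_obs()),robot.get_obs()['ft_force'])
```

```text
(array([-61.7,  -0. ,  23. ]), 'Fu,Fw', array([14.1, 48.6])) [-12.26126167   1.1226388   49.09753629]
```

Emit:
jog_arm:
  motion: [0,0,-0.4,0,0,0,1,0,0,-0.8,0,0,0,1,0,0,-0.9,0,0,0,1,0.6,0,-0.9,0,0,0,1,0.6,0,-0.9,0,0,0,1,0,0,0,0,0,0,1,0,0,0,0,0,0,1]

```text
time: 28.12
position: [0.3608, -0.0383, 0.2111]
tool_rot: [0.139, 0.988, -0.01, 0.07]
ft_force: [0.2, 0.4, 1.5]
grip_width: 0.0008
grip_force: 0.0
```

Run:
```python
from g import *
o=robot.get_obs(); print(o['position'],o['ft_force'])
s=robot.camera('scene'); a=cv2.imread('pics/s0.png')
print([b for b in orange(s) if 290<b[1][0]<330 and 200<b[1][1]<260],[b for b in orange(a) if 290<b[1][0]<330 and 200<b[1][1]<260])
f=lambda i:cv2.resize(i[120:300,200:400],None,fx=2,fy=2,interpolation=2)
cv2.imwrite('pics/f.png',np.hstack([f(a),f(s)]))
```

```text
[ 0.36078425 -0.03831202  0.21109322] [0.17807562 0.42137229 1.52042019]
[([304, 224, 12, 13, 87], [309.9, 230.1])] [([304, 224, 12, 13, 87], [309.8, 230.1])]
```

View pics/f.png

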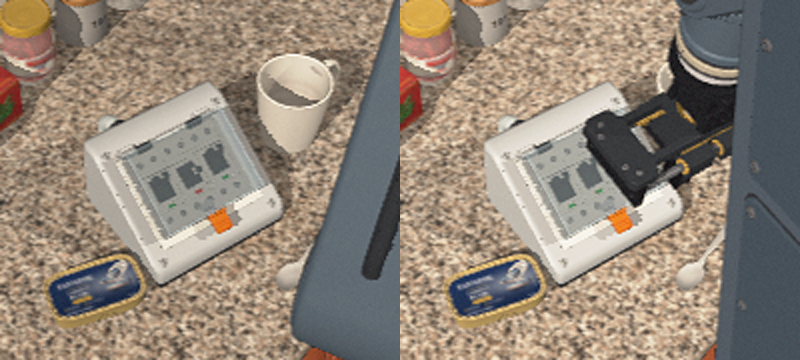

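In the before/after pair the tab is at the same pixel, (309.9,230.1), so the guard is fully shut. The tin and spoon have not moved, and the robot is touching nothing.

```bash
python3 -c "
from rig import robot
print(robot.hand_in())"
```

```text
the job is handed in; nothing more can be done
None
```

I reset the middle breaker (flag now green) and pushed it up to on, left the other two on, and snapped the guard shut. The job is handed in at about 28 s; my last press on the guard tab peaked at about 49 N, from the closed fingertips rather than the arm or gripper body.

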